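# Fetch the hub from behind the optics for inspection

## Robot

A 6-joint arm with a two-finger parallel gripper is mounted at the origin on the work surface. World frame = base frame: x ahead of the robot, y to its left, z up, the work surface at z = 0. Lengths are in m, angles in rad, forces in N, time in s.
With the tool pointing down it reaches from about 0.3 to 0.875 m from the base axis. Payload 4.2 kg.
Tool frame: the origin (TCP) lies midway between the tips of the shut fingers; the grasp point (between the pads) lies env.hold_point_z behind it (env.hold_point_z is the distance from the TCP to the grasp point, in m); z points along the fingers, y is the line along which they close (so a half turn about z gives the same grasp; the last joint's range is limited). The gripper opens to 85 mm and grips with 20 to 120 N. Pads are 22 mm wide; open, the fingers measure 114 mm over their backs; the gripper's body (76 mm by 85 mm) begins 54 mm behind the grasp point. The pads swing forward as they close: fully open they stand 13 mm farther back than shut.
Start: joints at [1.127, 0.32, 1.565, -0, 1.257, -0.02], TCP at [0.236, 0.524, 0.231] pointing down, gripper open.
Joint ranges: [-3.11, 3.11], [-0.84, 2.01], [0.21, 2.61], [-1.34, 4.49], [0.05, 2.63], [-2.56, 2.56]. Speed limits (rad/s): [2.57, 2.57, 3.14, 3.14, 3.14, 3.14].

## Interface

Orientations are given as a 3x3 rotation matrix whose columns are the frame's x, y, z axes.
In Python, from station import env gives the robot as it stands.
- The arm moves only by the shell command python3 -m creep 'ROWS' [FORCE]. ROWS is JSON, a list that holds one entry, the list of rows, each a list of 7 numbers: the shift along the tool's x, y, z as a fraction of full scale, then the turn, a rotation vector about the tool's x, y, z as a fraction of full scale, then the opening, from 0 (shut) to 1 (fully open). A call has 1 to 10 rows; each row is the pose to reach, as a shift and turn from the pose commanded when the call began, along the tool's axes at that moment; what a row does not reach only later rows make up. Full scale, the value 1, is 100 mm for a shift and pi/4 rad for a turn. A row lasts 1/10 s, in which the tool goes at most 50 mm and 8.59 degrees, less where a joint would pass 70% of its speed; a pose out of reach is approached as far as the arm can. A call with a number of a shift or a turn outside -1 to 1 is refused whole. A call with a gripper value outside its range is refused whole. The fingers move at their own pace and stop on an object; FORCE is the grip in N (left out, the last holds). Time passes only in rows, so rows that repeat a pose let the fingers close. It gives the time, the measured TCP pose, the force, the opening and the grip force at its end, in the units of the state.
- env.state(): the state, without advancing time (a new reading comes with each control period).
- env.grab_frame(name): name is "scene" or "side" or "wrist"; returns a dict with "image" (384x512x3 uint8, red, green, blue), "range_z" (384x512 float32, m along the optical axis (not along the pixel's ray), 0 where there is no reading), "camera_matrix" (3x3 intrinsics, pixels), "rvec" (rotation vector, rad) and "tvec" (3), from world to camera coordinates, as OpenCV has them; the wrist camera has in their place "tool_from_camera" (4x4, takes a point from camera to tool coordinates, whose origin is the TCP and whose axes are the flange's). Camera axes: x right, y down, z forward; pixel columns grow to the right and rows downward; lengths in m; the calibration is good to about 2 mm. A picture is of the moment at which its call begins: read the wrist's pose just before it.
- env.finish_job(): hands the job in; it is judged then, once.
The state is a dict: "time_s": time; "q": joint angles; "joint_velocities": joint speeds; "joint_efforts": joint torques, N m; "position": TCP position; "orientation": TCP orientation; "wrist_force": force on the tool from outside, world axes, zero at the start; "torque": the same for the moment, N m; "width": finger opening in m; "gripper_force": force on a finger pad.
Only numpy, scipy, OpenCV 4.12 (cv2) and the standard library are available. Lean on these libraries where they do the work, as an engineer would, in place of code of your own. Each camera call takes 0.05 s, during which the arm holds its last target. There are 200 camera calls.

## Task

The steel hub stands at the back of the blue tray, hemmed in by a lens, a square block and a bottle. First move those three onto the black rubber mat, then put the hub in the middle of the round plate of the white light stage, and only after that put the three back in the tray, each on the very spot it came from. Keep everything upright, set it down gently without dropping it, and leave the plastic pot and the tape ring alone.

Things in the scene. Friction and masses are not known exactly. Their poses are not given: they have to be found in the camera images.
- hub_mid (a point): Machined steel hub, the part to inspect, 45 mm tall, about 0.4 kg: a round flange 56 mm across and 8 mm thick at the bottom, then a plain boss 36 mm across from 8 mm up to the top. The point is its centre, 22.5 mm above its underside; z up. Grip the boss, about 10 mm above this point, clear of the flange. Starts upright on the tray's back middle spot.
- lens_mid (a point): Black lens barrel standing upright, 90 mm tall, about 0.2 kg: 46 mm across from 12 to 70 mm above its underside (thin silver band near the top), 42 mm below that, 30 mm neck with a glass above. The point is its centre, 45 mm above its underside; z up. Starts on one of the tray's other three spots.
- block_mid (a point): Square aluminium block standing upright, 44 x 44 mm and 60 mm tall, with a round neck 28 mm across on top, 85 mm tall in all, about 0.36 kg. The point is 42.5 mm above its underside, on its axis (half-way up with the neck); x and y are square to its side faces, z up. At the start its sides are parallel to those of the tray. Starts on one of the tray's other three spots.
- bottle_mid (a point): Closed brown glass bottle standing upright, 98 mm tall, about 0.13 kg: straight body 44 mm across up to 72 mm above its underside, then a shoulder and a white cap 25 mm across. The point is its centre, 49 mm above its underside; z up. Starts on one of the tray's other three spots.
- tray: Shallow blue tray, fixed, 170 (x) x 230 (y) mm, rim 12 mm high and 5 mm thick, inner floor 5 mm above its underside. Origin: centre of the underside, at table height; x points to its back, away from the robot. White printed rings mark its four spots, at x, y in mm: back middle (35, 0), front (-35, 0), back left (35, 70), back right (35, -70). Who stands on the last three changes.
- mat: Black rubber mat, the side area, fixed, 220 x 220 mm, 4 mm thick, empty at the start. Origin: centre of its underside, at the height of the table; x and y along its sides. There is room for three things about 110 mm apart.
- stage: White light stage, fixed, 160 (x) x 150 (y) mm, 26 mm high, with a round plate 100 mm across in its middle whose flat top is 28 mm above the underside. Origin: centre of its underside, below the middle of the plate, at the height of the table.
- pot: Loose closed round plastic pot, 58 mm across, 42 mm high, white with a grey lid, standing beyond the work places, to one side. Origin: centre of its underside. Leave alone.
- tape: Loose cardboard tape ring lying flat, 76 mm across, 20 mm high, beyond the work places, to the other side. Origin: centre of its underside. Leave alone.
Not all that is in view belongs to the job. What is shaped like the part that bears lens_mid but yellow is not meant.

How it is judged:
By the outcome, as a careful person would: the job done as asked, in the order asked, and still so for the second after the job is handed in, with the robot touching nothing.
It also fails if it takes over 149 s, if anything falls off the work surface, if the arm or the gripper's body presses on something with over 40 N, if the wrist force passes 120 N, or if a joint passes its speed limit or range.

## Working session

There is one attempt and no reset: what is moved stays moved. The work goes in short steps, Python scripts to look and compute and a shell command to move; the robot and the scene stay as the last step left them, time stands still between calls to the robot, and variables do not carry over. Pictures are saved under pics/ and viewed, at most 14 in all, crops included, and the job is handed in when it is done.

```bash
ls; mkdir -p pics; cat > h.py <<'E'
import numpy as np, cv2
from station import env
def grab(n):
    s=env.state(); f=env.grab_frame(n)
    if n=="wrist":
        T=np.eye(4);T[:3,:3]=np.array(s["orientation"]).reshape(3,3);T[:3,3]=s["position"]
        M=T@np.array(f["tool_from_camera"])
    else:
        R=cv2.Rodrigues(np.array(f["rvec"],float))[0];t=np.array(f["tvec"],float).reshape(3)
        M=np.eye(4);M[:3,:3]=R.T;M[:3,3]=-R.T@t
    f["M"]=M; return f
def cloud(f):
    K=np.array(f["camera_matrix"]);z=f["range_z"];v,u=np.mgrid[:z.shape[0],:z.shape[1]]
    P=np.stack([(u-K[0,2])/K[0,0]*z,(v-K[1,2])/K[1,1]*z,z],-1)
    W=P@f["M"][:3,:3].T+f["M"][:3,3]; W[z<=0]=np.nan; return W
def save(f,n,crop=None,s=1):
    im=f["image"][...,::-1]
    if crop: a,b,c,d=crop; im=im[b:d,a:c]
    cv2.imwrite("pics/"+n,cv2.resize(im,None,fx=s,fy=s,interpolation=cv2.INTER_CUBIC))
E
python3 - <<'E'
from h import *
s=env.state();print(s["time_s"],s["position"],s["orientation"],s["width"],env.hold_point_z)
a=grab("scene");b=grab("side");np.save("sc.npy",cloud(a));np.save("sd.npy",cloud(b))
save(a,"scene.png",None,1.5);save(b,"side.png",None,1.5)
E
```

```text
pics
0.0 [0.23625918 0.5236854  0.23048097] [[-9.11536490e-01  4.11218546e-01 -7.31380665e-04]
 [ 4.11219196e-01  9.11535024e-01 -1.63505948e-03]
 [-5.68769087e-06 -1.79117415e-03 -9.99998396e-01]] 0.08553354011056899 0.0187
```

View pics/scene.png

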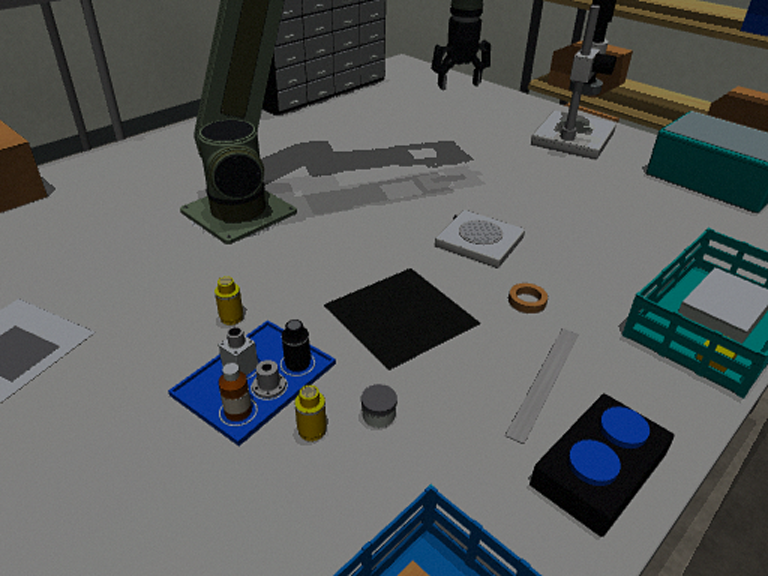

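View pics/side.png

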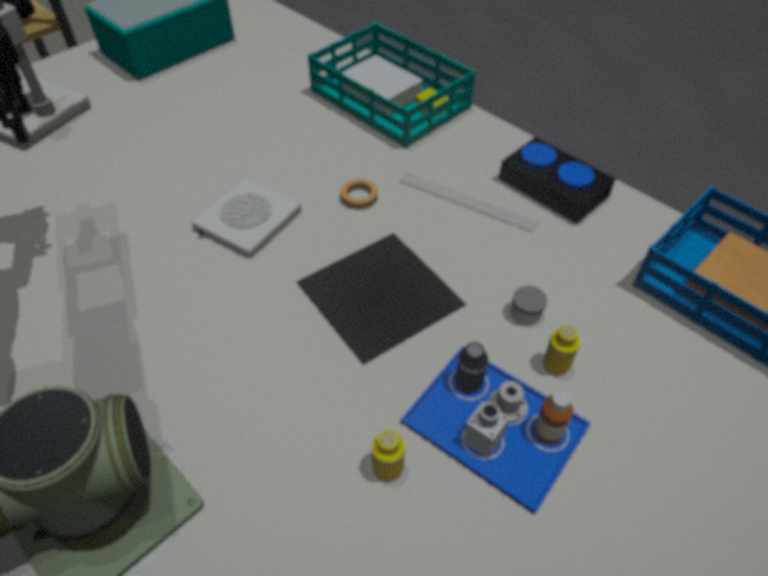

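Scene picture: lens black at (295,345), bottle brown (235,393), block aluminium (237,355), hub (268,380). The yellow lookalikes (229,300) and (311,413) are not meant. The mat is at (402,317), the stage at (480,237), the pot at (379,405) and the tape at (528,297). The side picture agrees.

```bash
cat > m.py <<'E'
from h import *
f={n:grab(n) for n in ("scene","side")}
def rect(m,W,im,n):
    k,l,st,_=cv2.connectedComponentsWithStats(m.astype(np.uint8))
    P=W[l==1+np.argmax(st[1:,4])];P=P[np.isfinite(P[:,0])]
    r=cv2.minAreaRect(P[:,:2].astype(np.float32));print(n,np.round(r[0],4),np.round(r[1],4),round(r[2],2),"z",np.round(np.nanmedian(P[:,2]),4),len(P))
for n,d in f.items():
    W=cloud(d);im=d["image"].astype(int);R,G,B=im[...,0],im[...,1],im[...,2];z=W[...,2]
    u,v=np.meshgrid(np.arange(512),np.arange(384))
    def px(a): return np.round(W[int(a[1]/1.5),int(a[0]/1.5)],3)
    pts={"scene":dict(tray=(210,385),mat=(402,317),stage=(480,237),lens=(295,345),bottle=(235,393),block=(237,355),hub=(268,380),y1=(229,300),y2=(311,413),pot=(379,405),tape=(515,300)),
         "side":dict(tray=(440,425),mat=(380,295),stage=(247,210),lens=(472,375),bottle=(553,420),block=(483,435),hub=(510,405),y1=(389,455),y2=(562,350),pot=(528,303),tape=(345,193))}[n]
    print(n,{k:px(a).tolist() for k,a in pts.items()})
    mc=px(pts["mat"]);tc=px(pts["tray"]);sc=px(pts["stage"])
    near=lambda c,r:np.hypot(W[...,0]-c[0],W[...,1]-c[1])<r
    rect((B>1.6*R)&(B>80)&near(tc,.3)&(z<.03),W,im,"tray")
    rect((R<60)&(G<60)&(B<60)&near(mc,.2)&(z<.02),W,im,"mat")
    rect((z>.018)&(z<.035)&near(sc,.15),W,im,"stage")
E
python3 m.py
```

```text
scene {'tray': [0.446, -0.371, 0.008], 'mat': [0.551, -0.005, 0.005], 'stage': [0.505, 0.299, 0.03], 'lens': [0.526, -0.248, 0.07], 'bottle': [0.546, -0.382, 0.071], 'block': [0.473, -0.327, 0.067], 'hub': [0.532, -0.312, 0.039], 'y1': [0.339, -0.253, 0.062], 'y2': [0.657, -0.323, 0.069], 'pot': [0.702, -0.224, 0.043], 'tape': [0.684, 0.179, 0.019]}
tray [ 0.4765 -0.3027] [0.1844 0.2412] 7.24 z 0.0065 2218
mat [0.5386 0.0014] [0.2246 0.2288] 80.46 z 0.0052 3656
stage [0.4892 0.3163] [0.1668 0.1554] 13.6 z 0.0279 1198
side {'tray': [0.421, -0.25, 0.007], 'mat': [0.539, -0.002, 0.003], 'stage': [0.489, 0.319, 0.029], 'lens': [0.489, -0.247, 0.065], 'bottle': [0.505, -0.378, 0.077], 'block': [0.427, -0.321, 0.062], 'hub': [0.505, -0.312, 0.037], 'y1': [0.308, -0.253, 0.075], 'y2': [0.618, -0.316, 0.071], 'pot': [0.679, -0.215, 0.041], 'tape': [0.667, 0.227, 0.023]}
tray [ 0.482  -0.3046] [0.1725 0.2335] 7.52 z 0.0058 4660
mat [5.398e-01 3.000e-04] [0.2146 0.2132] 80.61 z 0.0044 4792
stage [0.4876 0.3177] [0.1618 0.1541] 12.42 z 0.0269 1982
```

```bash
cat > d.py <<'E'
# print shift/turn (creep units) from commanded-ish pose to target x y z(of TCP) and tool-y angle deg
import sys
from h import *
from scipy.spatial.transform import Rotation as Ro
def delta(x,y,z,yaw=0):
    s=env.state();R=np.array(s["orientation"]).reshape(3,3);p=np.array(s["position"])
    a=np.radians(yaw);ya=np.array([np.cos(a),np.sin(a),0]);za=np.array([0,0,-1.])
    T=np.stack([np.cross(ya,za),ya,za],1)
    print("t",round(s["time_s"],2),"p",p.round(4),"shift",(R.T@(np.array([x,y,z])-p)/.1).round(3),"turn",(Ro.from_matrix(R.T@T).as_rotvec()/(np.pi/4)).round(3),"w",round(s["width"],4),"gf",round(s["gripper_force"],1),"F",np.round(s["wrist_force"],1))
if __name__=="__main__": delta(*map(float,sys.argv[1:]))
E
python3 -m creep '[[[0,0,0,0,0,0.2,0.75],[0,0,0,0,0,0.4,0.75],[0,0,0,0,0,0.6,0.75],[0,0,0,0,0,0.73,0.75],[0,0,0,0,0,0.73,0.75]]]'
python3 -m creep '[[[0,0,0,0,0,0.2,0.75],[0,0,0,0,0,0.4,0.75],[0,0,0,0,0,0.6,0.75],[0,0,0,0,0,0.73,0.75],[0,0,0,0,0,0.73,0.75]]]'
python3 d.py 0.48 -0.30 0.25
```

```text
time_s: 0.7
position: [0.2364, 0.524, 0.2311]
orientation: [[-0.543, 0.84, -0.0], [0.84, 0.543, -0.0], [-0.0, -0.0, -1.0]]
wrist_force: [0.3, -0.3, 0.4]
width: 0.0642
gripper_force: 0.0
time_s: 1.2
position: [0.2364, 0.5241, 0.2312]
orientation: [[-0.003, 1.0, -0.0], [1.0, 0.003, -0.0], [-0.0, -0.0, -1.0]]
wrist_force: [0.2, 0.5, -0.4]
width: 0.0642
gripper_force: 0.0
t 1.2 p [0.2364 0.5241 0.2312] shift [-8.248  2.411 -0.187] turn [-0.     0.     0.004] w 0.0642 gf 0.0 F [ 0.2  0.5 -0.4]
```

```bash
python3 -m creep '[[[-0.5,0.15,-0.1,0,0,0,0.75],[-1,0.3,-0.2,0,0,0,0.75]]]' >/dev/null
python3 -m creep '[[[-0.5,0.15,0,0,0,0,0.75],[-1,0.3,0,0,0,0,0.75]]]' >/dev/null
python3 -m creep '[[[-0.5,0.15,0,0,0,0,0.75],[-1,0.3,0,0,0,0,0.75]]]' >/dev/null
python3 -m creep '[[[-0.5,0.15,0,0,0,0,0.75],[-1,0.3,0,0,0,0,0.75]]]'
python3 d.py 0.48 -0.30 0.25
python3 -m creep '[[[-0.5,0.15,0,0,0,0,0.75],[-1,0.3,0,0,0,0,0.75]]]' >/dev/null
python3 -m creep '[[[-0.5,0.15,0,0,0,0,0.75],[-1,0.3,0,0,0,0,0.75]]]' >/dev/null
python3 -m creep '[[[-0.5,0.15,0,0,0,0,0.75],[-1,0.3,0,0,0,0,0.75]]]' >/dev/null
python3 -m creep '[[[-0.5,0.15,0,0,0,0,0.75],[-1,0.3,0,0,0,0,0.75],[-1,0.3,0,0,0,0,0.75],[-1,0.3,0,0,0,0,0.75]]]'
python3 d.py 0.48 -0.30 0.25
python3 - <<'E'
from h import *
f=grab("wrist");save(f,"w1.png",None,1.5);np.save("w1.npy",cloud(f));print(f["M"].round(3),f["camera_matrix"])
E
```

```text
time_s: 2.0
position: [0.3511, 0.1409, 0.2504]
orientation: [[-0.006, 1.0, 0.001], [1.0, 0.006, 0.0], [0.0, 0.001, -1.0]]
wrist_force: [0.7, -0.1, 0.2]
width: 0.064
gripper_force: 0.0
t 2.0 p [0.3511 0.1409 0.2504] shift [-4.417e+00  1.263e+00  4.000e-03] turn [ 0.001 -0.     0.008] w 0.064 gf 0.0 F [ 0.7 -0.1  0.2]
time_s: 3.0
position: [0.4672, -0.2454, 0.2494]
orientation: [[-0.001, 1.0, -0.001], [1.0, 0.001, 0.001], [0.001, -0.001, -1.0]]
wrist_force: [-0.1, 0.3, 0.1]
width: 0.0639
gripper_force: 0.0
t 3.0 p [ 0.4672 -0.2454  0.2494] shift [-0.546  0.128 -0.006] turn [-0.001 -0.001  0.002] w 0.0639 gf 0.0 F [-0.1  0.3  0.1]
[[ 1.     0.002 -0.001  0.467]
 [ 0.002 -0.962 -0.274 -0.177]
 [-0.001  0.274 -0.962  0.393]
 [ 0.     0.     0.     1.   ]] [[307.70335905   0.         252.59851511]
 [  0.         307.70335905 195.54338865]
 [  0.           0.           1.        ]]
```

View pics/w1.png

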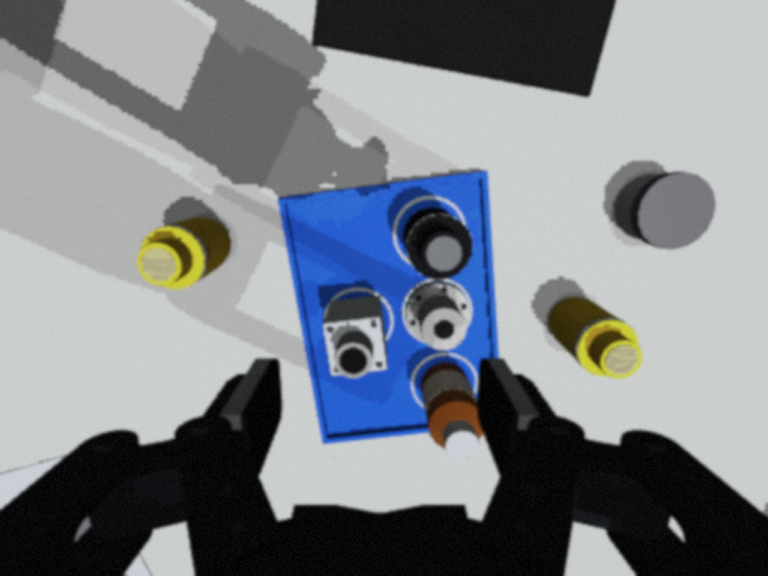

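Wrist view: lens (black, grey glass) top at (444,252), block neck (352,360), hub bore (444,329), bottle cap (462,443). The yellow parts at (185,250) and (600,345) are excluded.

```bash
python3 - <<'E'
from h import *
f=grab("wrist");K=f["camera_matrix"];M=f["M"];W=cloud(f);im=f["image"]
save(f,"w2.png",(180,105,350,310),2.9)
def pz(u,v,z):
    d=M[:3,:3]@np.array([(u/1.5-K[0,2])/K[0,0],(v/1.5-K[1,2])/K[1,1],1]);return (M[:3,3]+d*(z-M[2,3])/d[2])[:2].round(4)
for n,u,v,z in [("lens",444,252,.095),("block",352,360,.090),("hub",444,329,.05),("bottle",462,443,.103)]: print(n,pz(u,v,z),W[int(v/1.5),int(u/1.5)].round(4))
c=np.array([.481,-.3045]);a=np.radians(7.4);R=np.array([[np.cos(a),-np.sin(a)],[np.sin(a),np.cos(a)]])
for n,p in dict(hub=(35,0),front=(-35,0),bl=(35,70),br=(35,-70)).items(): print(n,(c+R@np.array(p)/1e3).round(4))
r,g,b=[im[...,i].astype(int) for i in range(3)]
m=(b>1.8*r)&(b>70);P=W[m];P=P[P[:,2]<.02];print(cv2.minAreaRect(P[:,:2].astype(np.float32)),len(P))
m=(r<60)&(b<60)&(g<60);m[70:]=0;P=W[m&(W[...,2]<.015)&(W[...,0]>.42)];print("mat",P[:,1].min())
E
```

```text
lens [ 0.5091 -0.2324] [ 0.5088 -0.232   0.0971]
block [ 0.4476 -0.3115] [ 0.4469 -0.3109  0.0915]
hub [ 0.518  -0.3026] [ 0.5178 -0.3017  0.0514]
bottle [ 0.5267 -0.3702] [ 0.5266 -0.3697  0.1032]
hub [ 0.5157 -0.3   ]
front [ 0.4463 -0.309 ]
bl [ 0.5067 -0.2306]
br [ 0.5247 -0.3694]
((0.48292338848114014, -0.3077620565891266), (0.16956409811973572, 0.2297385334968567), 7.3849711418151855) 13493
mat -0.12605652721925323
```

View pics/w2.png

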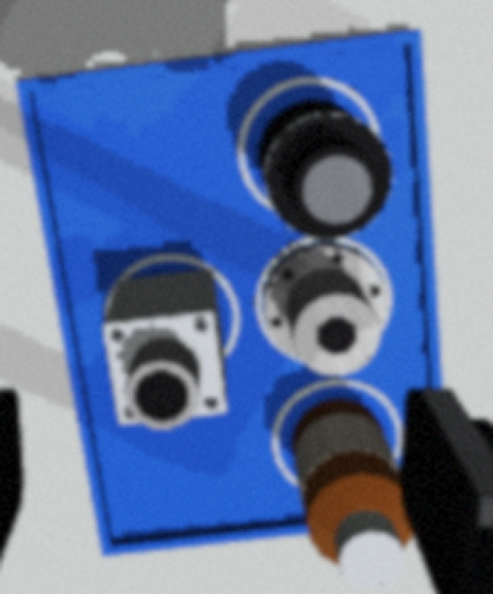

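The crop confirms the choice. All four parts agree within 2–3 mm with the tray spots from the tray fit (yaw 7.4°), so I start with the lens.

```bash
python3 -m creep '[[[0.13,0.41,0.4,0,0,0,0.8],[0.13,0.41,0.9,0,0,0,0.8],[0.13,0.41,0.9,0,0,0,0.8],[0.13,0.41,0.9,0,0,0,0.8],[0.13,0.41,0.9,0,0,0,0.8]]]' >/dev/null
python3 d.py .508 -.232 .036
python3 - <<'E'
from h import *
f=grab("wrist");save(f,"w3.png",None,1.2)
E
```

```text
t 3.6 p [ 0.509  -0.2315  0.1624] shift [-0.003 -0.014  1.264] turn [0.004 0.002 0.002] w 0.0681 gf 0.0 F [-0.9 -0.1  0.8]
```

View pics/w3.png

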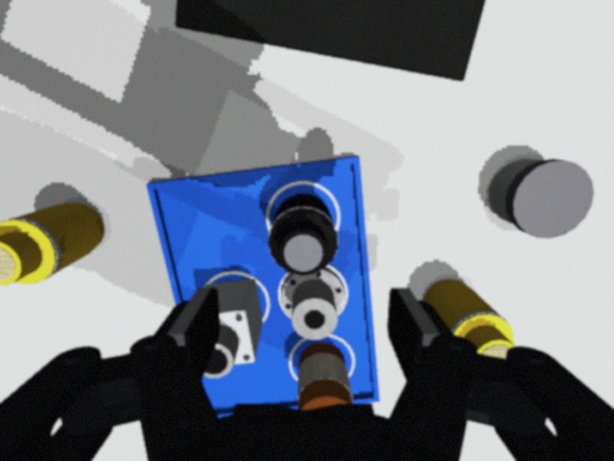

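The lens sits centred between the fingers (column 304 against 303 for the optical axis). Descending and gripping.

```bash
python3 -m creep '[[[0,0,0.3,0,0,0,0.8],[0,0,0.6,0,0,0,0.8],[0,0,0.8,0,0,0,0.8],[0,0,0.8,0,0,0,0.8]]]' >/dev/null
python3 -m creep '[[[0,0,0.2,0,0,0,0.8],[0,0,0.4,0,0,0,0.8],[0,0,0.46,0,0,0,0.8],[0,0,0.46,0,0,0,0.8],[0,0,0.46,0,0,0,0.8]]]' 35 >/dev/null
python3 d.py .508 -.232 .036
python3 -m creep '[[[0,0,0,0,0,0,0.3],[0,0,0,0,0,0,0.3],[0,0,0,0,0,0,0.3],[0,0,0,0,0,0,0.3],[0,0,0,0,0,0,0.3],[0,0,0,0,0,0,0.3]]]' 35
python3 d.py .508 -.232 .036
python3 -m creep '[[[0,0,-0.3,0,0,0,0.3],[0,0,-0.6,0,0,0,0.3],[0,0,-0.6,0,0,0,0.3],[0,0,-0.6,0,0,0,0.3],[0,0,-0.6,0,0,0,0.3]]]'
python3 d.py .584 -.062 .1
```

```text
t 4.55 p [ 0.5094 -0.2321  0.0358] shift [ 0.001 -0.014 -0.002] turn [0.004 0.002 0.   ] w 0.068 gf 0.0 F [ 0.1  0.6 -0.2]
time_s: 5.15
position: [0.5091, -0.2319, 0.0356]
orientation: [[-0.0, 1.0, 0.002], [1.0, 0.0, -0.001], [-0.001, 0.002, -1.0]]
wrist_force: [-0.1, 0.4, 7.1]
width: 0.0452
gripper_force: 35.6
t 5.15 p [ 0.5091 -0.2319  0.0356] shift [-0.001 -0.011 -0.004] turn [0.003 0.001 0.001] w 0.0452 gf 35.6 F [-0.1  0.4  7.1]
time_s: 5.65
position: [0.5074, -0.231, 0.0929]
orientation: [[-0.0, 1.0, -0.002], [1.0, 0.0, 0.001], [0.001, -0.002, -1.0]]
wrist_force: [-0.5, 0.6, -2.1]
width: 0.0456
gripper_force: 36.6
t 5.65 p [ 0.5074 -0.231   0.0929] shift [ 1.69   0.767 -0.071] turn [-0.003 -0.002  0.   ] w 0.0456 gf 36.6 F [-0.5  0.6 -2.1]
```

```bash
python3 -m creep '[[[0.3,0.13,0,0,0,0,0.3],[0.6,0.26,0,0,0,0,0.3],[0.9,0.39,0,0,0,0,0.3]]]' >/dev/null
python3 -m creep '[[[0.3,0.13,0,0,0,0,0.3],[0.6,0.26,0,0,0,0,0.3],[0.8,0.36,0,0,0,0,0.3],[0.8,0.36,0,0,0,0,0.3],[0.8,0.36,0,0,0,0,0.3]]]' >/dev/null
python3 -m creep '[[[0,0,0.3,0,0,0,0.3],[0,0,0.5,0,0,0,0.3],[0,0,0.57,0,0,0,0.3],[0,0,0.59,0,0,0,0.3],[0,0,0.6,0,0,0,0.3],[0,0,0.6,0,0,0,0.3],[0,0,0.6,0,0,0,0.3]]]'
python3 d.py .584 -.062 .0346
```

```text
time_s: 7.15
position: [0.5839, -0.0618, 0.0346]
orientation: [[-0.0, 1.0, 0.002], [1.0, 0.0, -0.0], [-0.0, 0.002, -1.0]]
wrist_force: [0.2, -0.4, -0.5]
width: 0.045
gripper_force: 36.7
t 7.15 p [ 0.5839 -0.0618  0.0346] shift [-0.002  0.001 -0.   ] turn [0.002 0.    0.   ] w 0.045 gf 36.7 F [ 0.2 -0.4 -0.5]
```

```bash
python3 -m creep '[[[0,0,0.005,0,0,0,0.3],[0,0,0.01,0,0,0,0.3],[0,0,0.01,0,0,0,0.3]]]' | grep -E "wrist|posi"
python3 -m creep '[[[0,0,0.01,0,0,0,0.8],[0,0,0.01,0,0,0,0.8],[0,0,0.01,0,0,0,0.8],[0,0,0.01,0,0,0,0.8],[0,0,0.01,0,0,0,0.8]]]' | grep -E "wrist|posi"
python3 -m creep '[[[0,0,-0.3,0,0,0,0.8],[0,0,-0.7,0,0,0,0.8],[0,0,-1,0,0,0,0.8],[0,0,-1,0,0,0,0.8]]]' >/dev/null
python3 d.py .526 -.370 .155
```

```text
position: [0.5839, -0.0618, 0.0345]
wrist_force: [-2.0, -1.4, 7.0]
position: [0.5833, -0.0615, 0.032]
wrist_force: [0.0, -0.2, 0.5]
t 8.35 p [ 0.5863 -0.0618  0.1368] shift [-3.082 -0.602 -0.184] turn [0.012 0.001 0.   ] w 0.0683 gf 0.0 F [0.9 0.8 1.1]
```

```bash
python3 -m creep '[[[-0.4,-0.07,-0.1,0,0,0,0.8],[-0.8,-0.15,-0.2,0,0,0,0.8]]]' >/dev/null
python3 -m creep '[[[-0.4,-0.07,0,0,0,0,0.8],[-0.8,-0.15,0,0,0,0,0.8]]]' >/dev/null
python3 -m creep '[[[-0.4,-0.07,0,0,0,0,0.8],[-0.8,-0.15,0,0,0,0,0.8]]]' >/dev/null
python3 -m creep '[[[-0.4,-0.07,0,0,0,0,0.8],[-0.68,-0.15,0,0,0,0,0.8],[-0.68,-0.15,0,0,0,0,0.8],[-0.68,-0.15,0,0,0,0,0.8],[-0.68,-0.15,0,0,0,0,0.8]]]' >/dev/null
python3 d.py .526 -.370 .036
```

```text
t 9.45 p [ 0.5234 -0.3684  0.1515] shift [-0.018  0.027  1.155] turn [-0.001 -0.002  0.001] w 0.0684 gf 0.0 F [ 0.5 -0.2  1. ]
```

```bash
python3 -m creep '[[[-0.01,0.02,0.3,0,0,0,0.8],[-0.01,0.02,0.6,0,0,0,0.8],[-0.01,0.02,0.7,0,0,0,0.8],[-0.01,0.02,0.7,0,0,0,0.8],[-0.01,0.02,0.7,0,0,0,0.8]]]' >/dev/null
python3 d.py .526 -.370 .036
```

```text
t 9.95 p [ 0.5263 -0.3704  0.0832] shift [ 0.004 -0.003  0.472] turn [0.002 0.001 0.001] w 0.0684 gf 0.0 F [0.6 0.2 0.2]
```

```bash
python3 -m creep '[[[0,0,0.2,0,0,0,0.8],[0,0,0.4,0,0,0,0.8],[0,0,0.47,0,0,0,0.8],[0,0,0.47,0,0,0,0.8],[0,0,0.47,0,0,0,0.8]]]' 30 | grep -E "posi|wrist"
python3 -m creep '[[[0,0,0,0,0,0,0.3],[0,0,0,0,0,0,0.3],[0,0,0,0,0,0,0.3],[0,0,0,0,0,0,0.3],[0,0,0,0,0,0,0.3],[0,0,0,0,0,0,0.3]]]' 30
python3 -m creep '[[[0,0,-0.3,0,0,0,0.3],[0,0,-0.6,0,0,0,0.3],[0,0,-0.9,0,0,0,0.3],[0,0,-0.9,0,0,0,0.3],[0,0,-0.9,0,0,0,0.3],[0,0,-0.9,0,0,0,0.3]]]'
python3 d.py .602 .046 .1
```

```text
position: [0.5262, -0.3711, 0.0365]
wrist_force: [-0.3, -0.4, -0.9]
time_s: 11.05
position: [0.5261, -0.371, 0.0364]
orientation: [[-0.0, 1.0, 0.002], [1.0, 0.0, -0.001], [-0.001, 0.002, -1.0]]
wrist_force: [0.4, 0.3, 6.2]
width: 0.0428
gripper_force: 30.4
time_s: 11.65
position: [0.5244, -0.3698, 0.1234]
orientation: [[-0.0, 1.0, -0.003], [1.0, 0.0, 0.002], [0.002, -0.003, -1.0]]
wrist_force: [-0.3, 0.0, -1.1]
width: 0.0435
gripper_force: 31.1
t 11.65 p [ 0.5244 -0.3698  0.1234] shift [4.158 0.778 0.24 ] turn [-0.003 -0.003  0.   ] w 0.0435 gf 31.1 F [-0.3  0.  -1.1]
```

```bash
python3 -m creep '[[[0.3,0.05,-0.3,0,0,0,0.3],[0.6,0.1,-0.5,0,0,0,0.3],[0.9,0.16,-0.5,0,0,0,0.3]]]' >/dev/null
python3 -m creep '[[[0.35,0.06,0,0,0,0,0.3],[0.7,0.13,0,0,0,0,0.3],[1,0.18,0,0,0,0,0.3]]]' >/dev/null
python3 -m creep '[[[0.35,0.06,0,0,0,0,0.3],[0.7,0.13,0,0,0,0,0.3],[1,0.18,0,0,0,0,0.3]]]' >/dev/null
python3 -m creep '[[[0.3,0.06,0,0,0,0,0.3],[0.6,0.13,0,0,0,0,0.3],[0.9,0.18,0,0,0,0,0.3]]]' >/dev/null
python3 -m creep '[[[0.2,0.03,0,0,0,0,0.3],[0.37,0.06,0,0,0,0,0.3],[0.37,0.06,0.2,0,0,0,0.3],[0.37,0.06,0.5,0,0,0,0.3],[0.37,0.06,0.8,0,0,0,0.3],[0.37,0.06,0.8,0,0,0,0.3],[0.37,0.06,0.8,0,0,0,0.3]]]' >/dev/null
python3 d.py .602 .046 .0354
```

```text
t 13.55 p [0.601  0.0463 0.0946] shift [-0.003  0.011  0.592] turn [-0.002  0.    -0.   ] w 0.0432 gf 31.1 F [-0.4  0.5 -0.1]
```

```bash
python3 -m creep '[[[0,0,0.25,0,0,0,0.3],[0,0,0.45,0,0,0,0.3],[0,0,0.55,0,0,0,0.3],[0,0,0.58,0,0,0,0.3],[0,0,0.59,0,0,0,0.3],[0,0,0.6,0,0,0,0.3],[0,0,0.605,0,0,0,0.3],[0,0,0.605,0,0,0,0.3]]]' | grep -E "wrist|posi"
python3 -m creep '[[[0,0,0.005,0,0,0,0.8],[0,0,0,0,0,0,0.8],[0,0,0,0,0,0,0.8],[0,0,0,0,0,0,0.8],[0,0,0,0,0,0,0.8]]]' | grep -E "wrist|posi"
python3 -m creep '[[[0,0,-0.3,0,0,0,0.8],[0,0,-0.7,0,0,0,0.8],[0,0,-1,0,0,0,0.8],[0,0,-1,0,0,0,0.8]]]' >/dev/null
python3 d.py .447 -.311 .15 -82.6
```

```text
position: [0.6019, 0.0465, 0.0355]
wrist_force: [-0.2, -0.8, 0.9]
position: [0.6012, 0.0465, 0.0346]
wrist_force: [0.5, -0.4, 0.6]
t 15.25 p [0.6042 0.0467 0.1396] shift [-3.576 -1.572 -0.122] turn [ 0.01  -0.01   1.836] w 0.0683 gf 0.0 F [0.2 0.6 0.8]
```

```bash
python3 -m creep '[[[-0.2,-0.2,-0.2,0,0,0,0.8],[-0.9,-0.4,-0.2,0,0,0,0.8]]]' >/dev/null
python3 -m creep '[[[-0.4,-0.2,0,0,0,0,0.8],[-0.9,-0.4,0,0,0,0,0.8]]]' >/dev/null
python3 -m creep '[[[-0.4,-0.2,0,0,0,0,0.8],[-0.9,-0.4,0,0,0,0,0.8]]]' >/dev/null
python3 -m creep '[[[-0.4,-0.2,0,0,0,0,0.8],[-0.9,-0.4,0,0,0,0,0.8],[-0.9,-0.4,0,0,0,0,0.8]]]' >/dev/null
python3 -m creep '[[[0,0,0,0,0,0.2,0.8],[0,0,0,0,0,0.4,0.8],[0,0,0,0,0,0.6,0.8],[0,0,0,0,0,0.8,0.8],[0,0,0,0,0,0.92,0.8],[0,0,0,0,0,0.92,0.8]]]' >/dev/null
python3 -m creep '[[[0,0,0,0,0,0.2,0.8],[0,0,0,0,0,0.4,0.8],[0,0,0,0,0,0.6,0.8],[0,0,0,0,0,0.8,0.8],[0,0,0,0,0,0.92,0.8],[0,0,0,0,0,0.92,0.8],[0,0,0,0,0,0.92,0.8]]]' >/dev/null
python3 d.py .447 -.311 .15 -82.6; python3 -c "
from h import *
f=grab('wrist');save(f,'w4.png',None,1.2)"
```

```text
t 17.45 p [ 0.4505 -0.2841  0.1543] shift [-0.069  0.262  0.043] turn [-0.001  0.     0.001] w 0.0682 gf 0.0 F [ 0.   0.  -0.4]
```

View pics/w4.png

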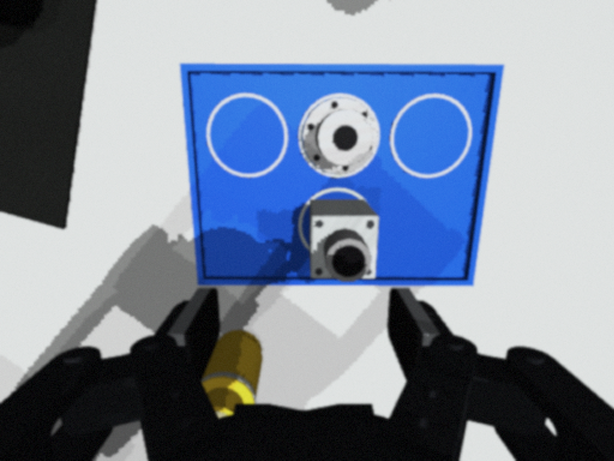

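The tray sides are parallel to the picture, so the yaw is good. Empty rings are at (247,135) and (431,136), hub bore at (345,137) and block neck at (349,260). I'll turn these into positions.

```bash
python3 - <<'E'
from h import *
f=grab("wrist");K=f["camera_matrix"];M=f["M"]
def pz(u,v,z):
    d=M[:3,:3]@np.array([(u/1.2-K[0,2])/K[0,0],(v/1.2-K[1,2])/K[1,1],1]);return (M[:3,3]+d*(z-M[2,3])/d[2])[:2].round(4)
for n,u,v,z in [("ringL",247,135,.005),("ringR",431,136,.005),("hub",345,137,.05),("block",349,260,.09),("bl corner",182,65,.012),("br",503,66,.012)]: print(n,pz(u,v,z))
E
```

```text
ringL [ 0.5094 -0.2344]
ringR [ 0.527  -0.3741]
hub [ 0.518  -0.3039]
block [ 0.4484 -0.3133]
bl corner [ 0.5516 -0.1853]
br [ 0.5806 -0.4118]
```

```bash
python3 -m creep '[[[-0.06,0.28,0.1,0,0,0,0.8],[-0.06,0.28,0.2,0,0,0,0.8],[-0.06,0.28,0.2,0,0,0,0.8],[-0.06,0.28,0.4,0,0,0,0.8],[-0.06,0.28,0.7,0,0,0,0.8],[-0.06,0.28,0.7,0,0,0,0.8],[-0.06,0.28,0.7,0,0,0,0.8]]]' >/dev/null
python3 d.py .448 -.3125 .028 -82.6
```

```text
t 18.25 p [ 0.4481 -0.3125  0.0849] shift [-0.001  0.     0.569] turn [-0.001  0.001 -0.003] w 0.0686 gf 0.0 F [-0.4 -0.3  0. ]
```

```bash
python3 -m creep '[[[0,0,0.2,0,0,0,0.8],[0,0,0.4,0,0,0,0.8],[0,0,0.56,0,0,0,0.8],[0,0,0.56,0,0,0,0.8],[0,0,0.56,0,0,0,0.8]]]' 40 | grep -E "posi|wrist"
python3 -m creep '[[[0,0,0,0,0,0,0.3],[0,0,0,0,0,0,0.3],[0,0,0,0,0,0,0.3],[0,0,0,0,0,0,0.3],[0,0,0,0,0,0,0.3],[0,0,0,0,0,0,0.3]]]' 40
python3 d.py .476 -.044 .1 -82.6
python3 -m creep '[[[0,0,-0.3,0,0,0,0.3],[0,0,-0.6,0,0,0,0.3],[0,0,-0.6,0,0,0,0.3],[0,0,-0.6,0,0,0,0.3],[0,0,-0.6,0,0,0,0.3]]]'
python3 d.py .476 -.044 .088 -82.6
```

```text
position: [0.449, -0.3135, 0.03]
wrist_force: [-0.3, -0.6, -1.0]
time_s: 19.35
position: [0.4489, -0.3133, 0.0301]
orientation: [[0.992, 0.125, 0.002], [0.125, -0.992, -0.001], [0.002, 0.001, -1.0]]
wrist_force: [-0.0, 1.0, 6.8]
width: 0.0435
gripper_force: 42.4
t 19.35 p [ 0.4489 -0.3133  0.0301] shift [ 0.609 -2.637 -0.701] turn [ 0.002 -0.003 -0.004] w 0.0435 gf 42.4 F [-0.   1.   6.8]
time_s: 19.85
position: [0.447, -0.3123, 0.0871]
orientation: [[0.992, 0.126, -0.003], [0.126, -0.992, 0.002], [-0.002, -0.002, -1.0]]
wrist_force: [-0.0, -0.2, -2.4]
width: 0.0433
gripper_force: 42.4
t 19.85 p [ 0.447  -0.3123  0.0871] shift [ 0.625 -2.625 -0.005] turn [-0.003  0.003 -0.004] w 0.0433 gf 42.4 F [-0.  -0.2 -2.4]
```

```bash
python3 -m creep '[[[0.05,-0.3,0,0,0,0,0.3],[0.12,-0.6,0,0,0,0,0.3],[0.2,-0.88,0,0,0,0,0.3]]]' >/dev/null
python3 -m creep '[[[0.05,-0.3,0,0,0,0,0.3],[0.12,-0.6,0,0,0,0,0.3],[0.2,-0.88,0,0,0,0,0.3]]]' >/dev/null
python3 -m creep '[[[0.05,-0.3,0,0,0,0,0.3],[0.12,-0.6,0,0,0,0,0.3],[0.21,-0.87,0,0,0,0,0.3],[0.21,-0.87,0,0,0,0,0.3],[0.21,-0.87,0,0,0,0,0.3]]]' >/dev/null
python3 -m creep '[[[0,0,0.25,0,0,0,0.3],[0,0,0.45,0,0,0,0.3],[0,0,0.55,0,0,0,0.3],[0,0,0.58,0,0,0,0.3],[0,0,0.6,0,0,0,0.3],[0,0,0.605,0,0,0,0.3],[0,0,0.61,0,0,0,0.3],[0,0,0.61,0,0,0,0.3]]]' | grep -E "wrist|posi"
python3 d.py .476 -.044 .0291 -82.6
```

```text
position: [0.475, -0.045, 0.0292]
wrist_force: [-5.2, -0.8, 7.2]
t 21.75 p [ 0.475  -0.045   0.0292] shift [ 0.011 -0.009  0.001] turn [ 0.001  0.001 -0.004] w 0.0434 gf 43.9 F [-5.2 -0.8  7.2]
```

```bash
python3 -m creep '[[[0,0,0,0,0,0,0.8],[0,0,0,0,0,0,0.8],[0,0,0,0,0,0,0.8],[0,0,0,0,0,0,0.8],[0,0,0,0,0,0,0.8]]]' | grep -E "wrist|posi"
python3 -m creep '[[[0,0,-0.3,0,0,0,0.8],[0,0,-0.7,0,0,0,0.8],[0,0,-1,0,0,0,0.8],[0,0,-1,0,0,0,0.8]]]' >/dev/null
python3 -m creep '[[[0.03,0.4,0,0,0,0,0.8],[0.03,0.8,0,0,0,0,0.8],[0.03,0.9,0,0,0,0,0.8]]]' >/dev/null
python3 -m creep '[[[0.03,0.4,0,0,0,0,0.8],[0.03,0.8,0,0,0,0,0.8],[0.03,0.9,0,0,0,0,0.8]]]' >/dev/null
python3 -m creep '[[[0.03,0.4,0,0,0,0,0.8],[0.03,0.8,0,0,0,0,0.8],[0.03,0.82,0,0,0,0,0.8],[0.03,0.82,0,0,0,0,0.8],[0.03,0.82,0,0,0,0,0.8]]]' >/dev/null
python3 d.py .518 -.3035 .021 -82.6; python3 -c "
from h import *
f=grab('wrist');save(f,'w5.png',None,1.2)"
```

```text
position: [0.4757, -0.0444, 0.0276]
wrist_force: [-0.3, -0.6, 0.0]
t 23.75 p [ 0.5167 -0.3015  0.1269] shift [0.011 0.024 1.059] turn [-0.003  0.002 -0.003] w 0.068 gf 0.0 F [-0.6 -0.   0.3]
```

View pics/w5.png

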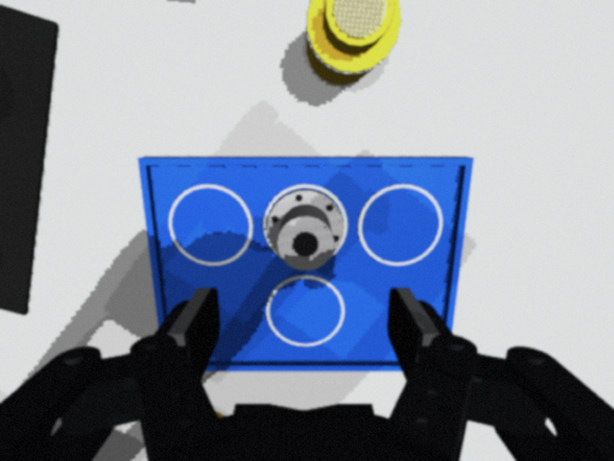

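Only the hub is left in the tray, centred between the fingers at column 305.

```bash
python3 -m creep '[[[0.01,0.01,0.3,0,0,0,0.8],[0.01,0.01,0.6,0,0,0,0.8],[0.01,0.01,0.7,0,0,0,0.8],[0.01,0.01,0.7,0,0,0,0.8]]]' >/dev/null
python3 -m creep '[[[0,0,0.15,0,0,0,0.8],[0,0,0.3,0,0,0,0.8],[0,0,0.36,0,0,0,0.8],[0,0,0.36,0,0,0,0.8],[0,0,0.36,0,0,0,0.8]]]' 45 | grep -E "posi|wrist"
python3 d.py .518 -.3035 .021 -82.6
python3 -m creep '[[[0,0,0,0,0,0,0.2],[0,0,0,0,0,0,0.2],[0,0,0,0,0,0,0.2],[0,0,0,0,0,0,0.2],[0,0,0,0,0,0,0.2],[0,0,0,0,0,0,0.2],[0,0,0,0,0,0,0.2]]]' 45
python3 -m creep '[[[0,0,-0.2,0,0,0,0.2],[0,0,-0.6,0,0,0,0.2],[0,0,-1,0,0,0,0.2],[0,0,-1,0,0,0,0.2],[0,0,-1,0,0,0,0.2]]]'
```

```text
position: [0.5192, -0.3043, 0.0227]
wrist_force: [-0.4, -0.1, 1.2]
t 24.7 p [ 0.5192 -0.3043  0.0227] shift [-0.011 -0.01   0.017] turn [ 0.001 -0.002 -0.004] w 0.0683 gf 0.0 F [-0.4 -0.1  1.2]
time_s: 25.4
position: [0.5189, -0.304, 0.0225]
orientation: [[0.992, 0.125, 0.001], [0.125, -0.992, -0.0], [0.001, 0.0, -1.0]]
wrist_force: [-0.8, 1.2, 6.0]
width: 0.0339
gripper_force: 45.2
time_s: 25.9
position: [0.5182, -0.304, 0.1216]
orientation: [[0.992, 0.126, 0.0], [0.126, -0.992, -0.0], [0.0, 0.0, -1.0]]
wrist_force: [-0.3, 0.3, -4.6]
width: 0.0337
gripper_force: 45.9
```

```bash
python3 -m creep '[[[0.02,-0.2,-0.3,0,0,0,0.2],[0.04,-0.5,-0.45,0,0,0,0.2],[0.07,-0.88,-0.45,0,0,0,0.2]]]' >/dev/null
python3 -m creep '[[[0.02,-0.4,0,0,0,0,0.2],[0.07,-0.88,0,0,0,0,0.2]]]' >/dev/null
python3 -m creep '[[[0.02,-0.4,0,0,0,0,0.2],[0.07,-0.88,0,0,0,0,0.2]]]' >/dev/null
python3 -m creep '[[[0.02,-0.4,0,0,0,0,0.2],[0.07,-0.88,0,0,0,0,0.2]]]' >/dev/null
python3 -m creep '[[[0.02,-0.4,0,0,0,0,0.2],[0.07,-0.88,0,0,0,0,0.2]]]' >/dev/null
python3 -m creep '[[[0.02,-0.4,0,0,0,0,0.2],[0.07,-0.88,0,0,0,0,0.2]]]' >/dev/null
python3 -m creep '[[[0.02,-0.3,0,0,0,0,0.2],[0.07,-0.6,0,0,0,0,0.2],[0.07,-0.8,0,0,0,0,0.2],[0.07,-0.88,0,0,0,0,0.2],[0.07,-0.88,0,0,0,0,0.2],[0.07,-0.88,0,0,0,0,0.2]]]'
python3 d.py .488 .317 .0455 -82.6; python3 -c "
from h import *
f=grab('wrist');save(f,'w6.png',None,1.5)"
```

```text
time_s: 27.8
position: [0.4891, 0.3119, 0.1655]
orientation: [[0.992, 0.125, -0.002], [0.125, -0.992, -0.002], [-0.002, 0.002, -1.0]]
wrist_force: [0.4, -0.7, -3.3]
width: 0.0342
gripper_force: 46.1
t 27.8 p [0.4891 0.3119 0.1655] shift [-0.002 -0.054  1.2  ] turn [ 0.002  0.003 -0.004] w 0.0342 gf 46.1 F [ 0.4 -0.7 -3.3]
```

View pics/w6.png

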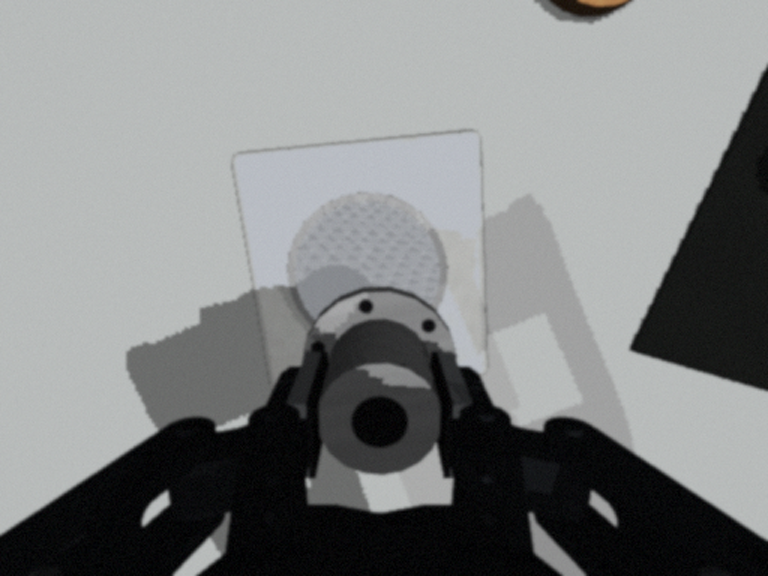

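Plate edge: left 287, right 447, top 191 (pixels). Held hub's bore is at (379,421). I'll compute both centres.

```bash
python3 - <<'E'
from h import *
f=grab("wrist");K=f["camera_matrix"];M=f["M"];W=cloud(f)
def pz(u,v,z):
    d=M[:3,:3]@np.array([(u/1.5-K[0,2])/K[0,0],(v/1.5-K[1,2])/K[1,1],1]);return (M[:3,3]+d*(z-M[2,3])/d[2])[:2]
P=np.array([pz(u,v,.028) for u,v in [(287,265),(447,265),(367,191),(306,215),(428,215),(291,240),(443,240)]])
A=np.c_[2*P,np.ones(len(P))];s=np.linalg.lstsq(A,(P**2).sum(1),rcond=None)[0];print("plate",s[:2].round(4),"r",np.sqrt(s[2]+s[:2]@s[:2]).round(4))
print("stage corners",pz(235,154,.026).round(4),pz(478,131,.026).round(4))
print("hub top",pz(379,421,.193).round(4), env.state()["position"])
E
```

```text
plate [0.4914 0.318 ] r 0.0504
stage corners [0.5516 0.4034] [0.5821 0.2642]
hub top [0.488  0.3105] [0.48963236 0.31185732 0.16622151]
```

```bash
python3 -m creep '[[[0.02,-0.06,0.2,0,0,0,0.2],[0.02,-0.06,0.5,0,0,0,0.2],[0.02,-0.06,0.8,0,0,0,0.2],[0.02,-0.06,0.9,0,0,0,0.2],[0.02,-0.06,0.9,0,0,0,0.2]]]' >/dev/null
python3 -m creep '[[[0,0,0.15,0,0,0,0.2],[0,0,0.22,0,0,0,0.2],[0,0,0.26,0,0,0,0.2],[0,0,0.27,0,0,0,0.2],[0,0,0.27,0,0,0,0.2],[0,0,0.27,0,0,0,0.2]]]' | grep -E "posi|wrist"
python3 d.py .49 .317 .0455 -82.6
```

```text
position: [0.4913, 0.3196, 0.0503]
wrist_force: [-0.7, 0.7, -3.0]
t 29.0 p [0.4913 0.3196 0.0503] shift [-0.016  0.025  0.048] turn [-0.001 -0.001 -0.004] w 0.0343 gf 46.1 F [-0.7  0.7 -3. ]
```

```bash
python3 -m creep '[[[-0.01,0.02,0.01,0,0,0,0.2],[-0.01,0.02,0.03,0,0,0,0.2],[-0.01,0.02,0.04,0,0,0,0.2],[-0.01,0.02,0.045,0,0,0,0.2],[-0.01,0.02,0.05,0,0,0,0.2],[-0.01,0.02,0.05,0,0,0,0.2],[-0.01,0.02,0.05,0,0,0,0.2]]]' | grep -E "posi|wrist"
python3 -c "
from h import *
f=grab('wrist');save(f,'w7.png',(130,60,400,330),2.2)"
```

```text
position: [0.49, 0.3172, 0.0455]
wrist_force: [-1.9, -2.4, 5.4]
```

View pics/w7.png

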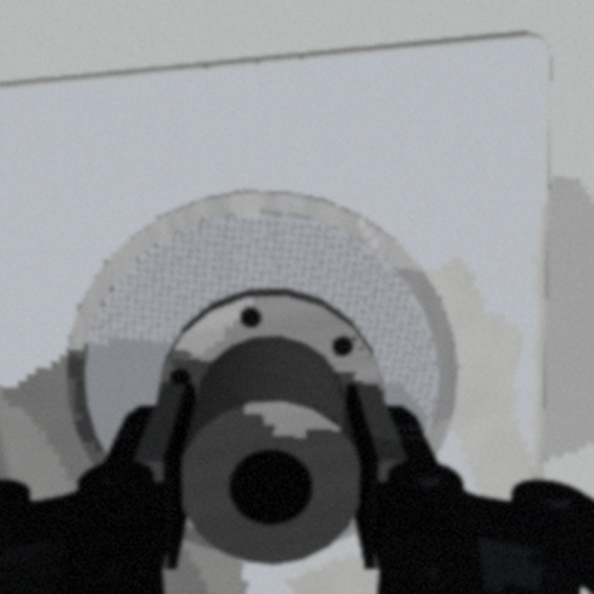

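```bash
python3 - <<'E'
from h import *
f=grab("wrist");K=f["camera_matrix"];M=f["M"];Ro=np.array(env.state()["orientation"])
def pz(u,v,z):
    u=u/2.2+130;v=v/2.2+60
    d=M[:3,:3]@np.array([(u-K[0,2])/K[0,0],(v-K[1,2])/K[1,1],1]);p=M[:3,3]+d*(z-M[2,3])/d[2];return (Ro.T@p)[:2]*1e3
a=pz(262,191,.028);b=pz(272,290,.036);l=pz(68,375,.028);r=pz(457,375,.028);fr=pz(383,390,.036);fl=pz(163,390,.036)
print("plate top",a,"flange top",b,"gap",a-b,"plate y",(l+r)/2,r-l,"flange y",(fl+fr)/2,fr-fl, "bore",pz(271,487,.073))
E
```

```text
plate top [ 575.71507839 -253.71683311] flange top [ 553.65943248 -251.34692568] gap [22.05564591 -2.36990742] plate y [ 528.9874871  -253.69788125] [5.62887708e-02 9.92809552e+01] flange y [ 528.35645775 -251.06002952] [2.99966411e-02 5.37061488e+01] bore [ 524.31013789 -251.6238382 ]
```

The hub sits about 2.4 mm off along tool y and is spot on along tool x. I lift it slightly, shift it, set it down again and release.

```bash
python3 -m creep '[[[0,0,-0.04,0,0,0,0.2],[0,0,-0.04,0,0,0,0.2],[0,-0.023,-0.04,0,0,0,0.2],[0,-0.023,-0.04,0,0,0,0.2],[0,-0.023,-0.02,0,0,0,0.2],[0,-0.023,-0.01,0,0,0,0.2],[0,-0.023,-0.005,0,0,0,0.2],[0,-0.023,0,0,0,0,0.2],[0,-0.023,0,0,0,0,0.2]]]' | grep -E "posi|wrist"
python3 -m creep '[[[0,0,0,0,0,0,0.8],[0,0,0,0,0,0,0.8],[0,0,0,0,0,0,0.8],[0,0,0,0,0,0,0.8],[0,0,0,0,0,0,0.8],[0,0,0,0,0,0,0.8]]]' | grep -E "posi|wrist|width"
python3 -m creep '[[[0,0,-0.3,0,0,0,0.8],[0,0,-0.7,0,0,0,0.8],[0,0,-1,0,0,0,0.8],[0,0,-1,0,0,0,0.8],[0,0,-1,0,0,0,0.8]]]' >/dev/null
python3 d.py .4757 -.0444 .15 -82.6; python3 -c "
from h import *
f=grab('wrist');save(f,'w8.png',None,1.2)"
```

```text
position: [0.4898, 0.3196, 0.0455]
wrist_force: [-2.8, -1.5, 5.4]
position: [0.4899, 0.3196, 0.0446]
wrist_force: [0.4, 0.3, 0.1]
width: 0.0683
t 31.8 p [0.49   0.3196 0.1451] shift [-0.599  3.593 -0.052] turn [-0.001 -0.002 -0.004] w 0.0684 gf 0.0 F [-0.2  0.4 -0.3]
```

View pics/w8.png

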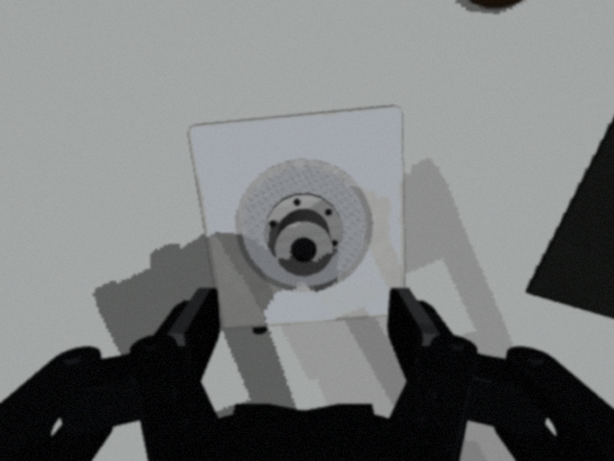

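The hub is upright and centred: plate centre is column 304.5, flange centre 303.5. Next I fetch the block.

```bash
python3 -m creep '[[[-0.07,0.4,-0.05,0,0,0,0.8],[-0.15,0.9,-0.05,0,0,0,0.8]]]' >/dev/null
python3 -m creep '[[[-0.07,0.4,0,0,0,0,0.8],[-0.15,0.9,0,0,0,0,0.8]]]' >/dev/null
python3 -m creep '[[[-0.07,0.4,0,0,0,0,0.8],[-0.15,0.9,0,0,0,0,0.8]]]' >/dev/null
python3 -m creep '[[[-0.07,0.4,0,0,0,0,0.8],[-0.15,0.88,0,0,0,0,0.8],[-0.15,0.88,0,0,0,0,0.8],[-0.15,0.88,0.3,0,0,0,0.8],[-0.15,0.88,0.5,0,0,0,0.8],[-0.15,0.88,0.5,0,0,0,0.8],[-0.15,0.88,0.5,0,0,0,0.8]]]' >/dev/null
python3 d.py .4753 -.0447 .0285 -82.8
```

```text
t 33.15 p [ 0.475  -0.0406  0.099 ] shift [-0.001  0.041  0.705] turn [-0.001  0.003  0.001] w 0.0684 gf 0.0 F [ 0.2  0.  -0.4]
```

```bash
python3 -m creep '[[[0,0.035,0.1,0,0,0,0.8],[0,0.035,0.3,0,0,0,0.8],[0,0.035,0.5,0,0,0,0.8],[0,0.035,0.7,0,0,0,0.8],[0,0.035,0.7,0,0,0,0.8],[0,0.035,0.7,0,0,0,0.8]]]' 40 >/dev/null
python3 d.py .4753 -.0447 .0285 -82.8
python3 -m creep '[[[0,0,0,0,0,0,0.3],[0,0,0,0,0,0,0.3],[0,0,0,0,0,0,0.3],[0,0,0,0,0,0,0.3],[0,0,0,0,0,0,0.3],[0,0,0,0,0,0,0.3]]]' 40
python3 -m creep '[[[0,0,-0.3,0,0,0,0.3],[0,0,-0.6,0,0,0,0.3],[0,0,-0.6,0,0,0,0.3],[0,0,-0.6,0,0,0,0.3]]]' >/dev/null
python3 d.py .4489 -.3133 .0891 -82.8
```

```text
t 33.75 p [ 0.4763 -0.0447  0.0299] shift [-0.009 -0.001  0.014] turn [ 0.    -0.001  0.001] w 0.068 gf 0.0 F [ 0.2  0.1 -0.2]
time_s: 34.35
position: [0.4769, -0.0448, 0.0308]
orientation: [[0.992, 0.126, 0.003], [0.126, -0.992, -0.0], [0.003, 0.001, -1.0]]
wrist_force: [-0.1, 0.7, 6.1]
width: 0.0436
gripper_force: 42.1
t 34.75 p [ 0.4755 -0.0447  0.0896] shift [-0.602  2.632  0.005] turn [ 0. -0.  0.] w 0.0433 gf 42.6 F [-0.5 -0.7 -4.1]
```

```bash
python3 -m creep '[[[-0.05,0.3,0,0,0,0,0.3],[-0.12,0.6,0,0,0,0,0.3],[-0.2,0.88,0,0,0,0,0.3]]]' >/dev/null
python3 -m creep '[[[-0.05,0.3,0,0,0,0,0.3],[-0.12,0.6,0,0,0,0,0.3],[-0.2,0.88,0,0,0,0,0.3]]]' >/dev/null
python3 -m creep '[[[-0.05,0.3,0,0,0,0,0.3],[-0.12,0.6,0,0,0,0,0.3],[-0.19,0.87,0,0,0,0,0.3],[-0.19,0.87,0.3,0,0,0,0.3],[-0.19,0.87,0.5,0,0,0,0.3],[-0.19,0.87,0.5,0,0,0,0.3],[-0.19,0.87,0.5,0,0,0,0.3]]]' |grep wrist
python3 d.py .450 -.3133 .0318 -82.8; python3 -c "
from h import *
f=grab('wrist');save(f,'w9.png',(120,50,400,384),1.75)"
```

```text
wrist_force: [-0.2, -0.3, -1.9]
t 36.05 p [ 0.4496 -0.3124  0.0384] shift [0.003 0.009 0.066] turn [-0.003  0.003  0.001] w 0.0434 gf 42.4 F [-0.2 -0.3 -1.9]
```

View pics/w9.png

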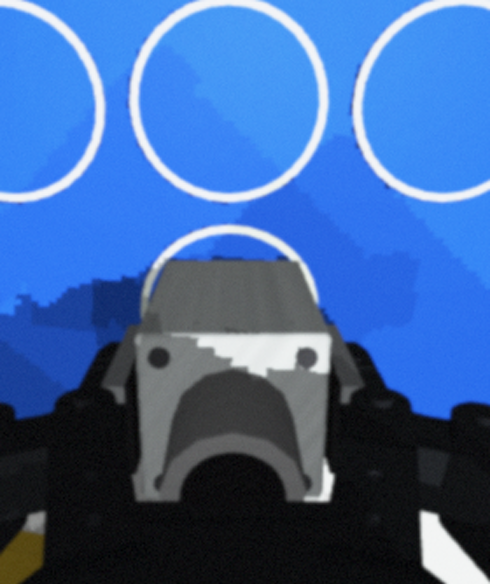

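```bash
python3 - <<'E'
from h import *
f=grab("wrist");K=f["camera_matrix"];M=f["M"];s=env.state();Ro=np.array(s["orientation"]);print(s["position"], Ro.T@s["position"])
def pz(u,v,z):
    u=u/1.75+120;v=v/1.75+50
    d=M[:3,:3]@np.array([(u-K[0,2])/K[0,0],(v-K[1,2])/K[1,1],1]);p=M[:3,3]+d*(z-M[2,3])/d[2];return ((Ro.T@p)[:2]*1e3).round(2)
z=.005
print("back ring",pz(131,100,z),pz(328,100,z),pz(229,0,z),pz(229,201,z),"front ring top",pz(230,226,z), "sides",pz(143,300,z),pz(317,300,z))
zb=.005+s["position"][2]-.0318
print("block far bottom edge",pz(170,261,zb),pz(298,261,zb),"top far",pz(137,334,zb+.06),pz(331,334,zb+.06))
E
```

```text
[ 0.45083693 -0.3131074   0.04000566] [ 0.40780498  0.36745563 -0.03952326]
back ring [476.89 336.28] [476.93 398.72] [505.95 367.36] [444.54 367.31] front ring top [435.99 367.64] sides [409.32 337.05] [409.36 398.21]
block far bottom edge [426.1  347.97] [426.13 389.99] top far [427.28 347.42] [427.31 390.21]
```

```bash
python3 -m creep '[[[0,-0.01,0.03,0,0,0,0.3],[0,-0.01,0.06,0,0,0,0.3],[0,-0.01,0.07,0,0,0,0.3],[0,-0.01,0.075,0,0,0,0.3],[0,-0.01,0.08,0,0,0,0.3],[0,-0.01,0.085,0,0,0,0.3],[0,-0.01,0.085,0,0,0,0.3]]]' | grep -E "posi|wrist"
```

```text
position: [0.4503, -0.312, 0.0319]
wrist_force: [-2.4, 1.2, 5.5]
```

```bash
python3 -m creep '[[[0,0,0,0,0,0,0.8],[0,0,0,0,0,0,0.8],[0,0,0,0,0,0,0.8],[0,0,0,0,0,0,0.8],[0,0,0,0,0,0,0.8]]]' | grep -E "posi|wrist"
python3 -m creep '[[[0,0,-0.3,0,0,0,0.8],[0,0,-0.7,0,0,0,0.8],[0,0,-1,0,0,0,0.8],[0,0,-1,0,0,0,0.8]]]' >/dev/null
python3 -m creep '[[[0,0,-0.2,0,0,-0.2,0.8],[0,0,-0.2,0,0,-0.4,0.8],[0,0,-0.2,0,0,-0.6,0.8],[0,0,-0.2,0,0,-0.8,0.8],[0,0,-0.2,0,0,-0.92,0.8],[0,0,-0.2,0,0,-0.92,0.8]]]' >/dev/null
python3 -m creep '[[[0,0,0,0,0,-0.2,0.8],[0,0,0,0,0,-0.4,0.8],[0,0,0,0,0,-0.6,0.8],[0,0,0,0,0,-0.8,0.8],[0,0,0,0,0,-0.92,0.8],[0,0,0,0,0,-0.92,0.8],[0,0,0,0,0,-0.92,0.8]]]' >/dev/null
python3 d.py .5838 -.0617 .155; python3 -c "
from h import *
f=grab('wrist');save(f,'w10.png',None,1.2)"
```

```text
position: [0.4503, -0.312, 0.031]
wrist_force: [-0.2, 0.2, 0.1]
t 39.05 p [ 0.4501 -0.3119  0.1507] shift [ 2.507  1.328 -0.043] turn [-0.001 -0.001 -0.005] w 0.0682 gf 0.0 F [ 0.7  0.5 -0.6]
```

View pics/w10.png

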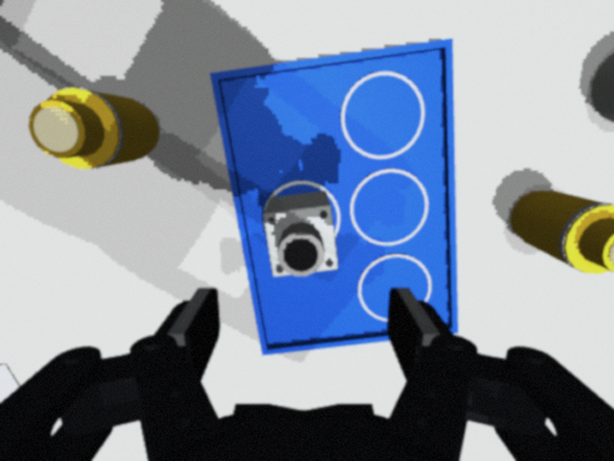

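The block stands upright on the front ring, neck at (300,253). Now the lens.

```bash
python3 -m creep '[[[0.4,0.2,-0.05,0,0,0,0.8],[0.84,0.44,-0.05,0,0,0,0.8]]]' >/dev/null
python3 -m creep '[[[0.4,0.2,0,0,0,0,0.8],[0.84,0.44,0,0,0,0,0.8]]]' >/dev/null
python3 -m creep '[[[0.4,0.2,0,0,0,0,0.8],[0.83,0.44,0,0,0,0,0.8],[0.83,0.44,0,0,0,0,0.8],[0.83,0.44,0,0,0,0,0.8],[0.83,0.44,0.3,0,0,0,0.8],[0.83,0.44,0.5,0,0,0,0.8],[0.83,0.44,0.5,0,0,0,0.8],[0.83,0.44,0.5,0,0,0,0.8]]]' >/dev/null
python3 d.py .5838 -.0617 .0345
python3 -c "
from h import *
f=grab('wrist');K=f['camera_matrix'];W=cloud(f);m=(W[...,2]>.06)&(np.hypot(W[...,0]-.584,W[...,1]+.062)<.04);P=W[m];print(len(P),P[:,2].max());P=P[(P[:,2]>.06)&(P[:,2]<.1)];print(np.percentile(P,[2,50,98],axis=0).round(4))"
```

```text
t 40.3 p [ 0.5817 -0.0624  0.1064] shift [0.007 0.021 0.719] turn [-0.     0.    -0.003] w 0.0683 gf 0.0 F [ 0.7 -0.1  0.3]
24256 0.20449895261927076
[[ 0.5633 -0.0764  0.0644]
 [ 0.5835 -0.057   0.0877]
 [ 0.6042 -0.0416  0.0961]]
```

```bash
python3 -m creep '[[[0,0.01,0.15,0,0,0,0.8],[0,0.01,0.4,0,0,0,0.8],[0,0.01,0.6,0,0,0,0.8],[0,0.01,0.71,0,0,0,0.8],[0,0.01,0.71,0,0,0,0.8],[0,0.01,0.71,0,0,0,0.8]]]' 35 >/dev/null
python3 d.py .5838 -.0617 .0345
python3 -m creep '[[[0,0,0,0,0,0,0.3],[0,0,0,0,0,0,0.3],[0,0,0,0,0,0,0.3],[0,0,0,0,0,0,0.3],[0,0,0,0,0,0,0.3],[0,0,0,0,0,0,0.3]]]' 35 | grep -E "posi|wrist|width"
python3 -m creep '[[[0,0,-0.3,0,0,0,0.3],[0,0,-0.6,0,0,0,0.3],[0,0,-0.6,0,0,0,0.3],[0,0,-0.6,0,0,0,0.3]]]' >/dev/null
python3 d.py .5085 -.2319 .0956
```

```text
t 40.95 p [ 0.5839 -0.0615  0.0362] shift [-0.002 -0.001  0.017] turn [ 0.003  0.    -0.   ] w 0.0686 gf 0.0 F [ 0.4 -0.5 -0. ]
position: [0.5841, -0.0614, 0.0366]
wrist_force: [0.1, -0.5, 6.3]
width: 0.0452
t 41.95 p [ 0.5829 -0.0611  0.0953] shift [-1.707 -0.744 -0.004] turn [ 0.001 -0.     0.   ] w 0.0453 gf 36.7 F [-0.3 -0.3 -2.8]
```

```bash
python3 -m creep '[[[-0.3,-0.13,0,0,0,0,0.3],[-0.6,-0.26,0,0,0,0,0.3],[-0.9,-0.39,0,0,0,0,0.3]]]' >/dev/null
python3 -m creep '[[[-0.3,-0.13,0,0,0,0,0.3],[-0.6,-0.26,0,0,0,0,0.3],[-0.8,-0.35,0,0,0,0,0.3],[-0.8,-0.35,0,0,0,0,0.3],[-0.8,-0.35,0.3,0,0,0,0.3],[-0.8,-0.35,0.5,0,0,0,0.3],[-0.8,-0.35,0.5,0,0,0,0.3],[-0.8,-0.35,0.5,0,0,0,0.3]]]' >/dev/null
python3 d.py .5088 -.2315 .0376
python3 - <<'E'
from h import *
f=grab("wrist");save(f,"w11.png",(120,50,400,384),1.75)
E
```

```text
t 43.05 p [ 0.509  -0.2304  0.0444] shift [-0.011 -0.002  0.068] turn [-0.002 -0.001  0.001] w 0.0454 gf 36.6 F [ 0.5  0.1 -1.6]
```

View pics/w11.png

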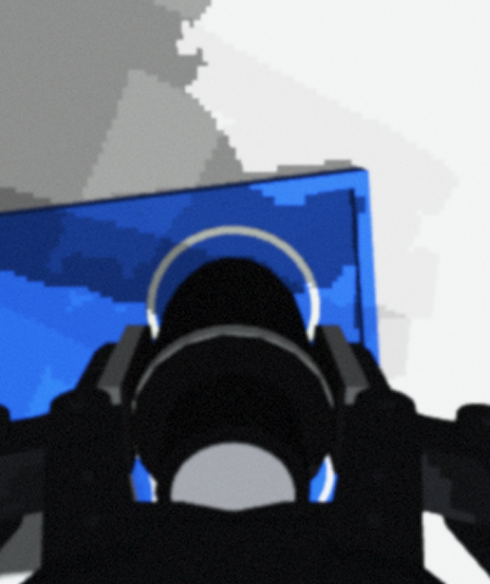

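```bash
python3 - <<'E'
from h import *
f=grab("wrist");K=f["camera_matrix"];M=f["M"];s=env.state();Ro=np.array(s["orientation"]);print(s["position"],(Ro.T@s["position"]).round(4))
def pz(u,v,z):
    u=u/1.75+120;v=v/1.75+50
    d=M[:3,:3]@np.array([(u-K[0,2])/K[0,0],(v-K[1,2])/K[1,1],1]);p=M[:3,3]+d*(z-M[2,3])/d[2];return ((Ro.T@p)[:2]*1e3).round(2)
z=.005;zb=.005+s["position"][2]-.0376
print("ring top",pz(233,227,z),"sides",pz(149,305,z),pz(319,305,z))
print("lens base far edge",pz(232,258,zb),pz(232,258,zb+.012),"body sides",pz(132,405,zb+.07),pz(333,405,zb+.07))
E
```

```text
[ 0.50991532 -0.23106649  0.04580559] [-0.2315  0.5098 -0.045 ]
ring top [-205.11  509.56] sides [-234.25  479.01] [-234.2   540.92]
lens base far edge [-214.    509.23] [-210.49  509.25] body sides [-227.43  487.23] [-227.39  531.67]
```

```bash
python3 -m creep '[[[-0.007,0,0.03,0,0,0,0.3],[-0.007,0,0.06,0,0,0,0.3],[-0.007,0,0.07,0,0,0,0.3],[-0.007,0,0.075,0,0,0,0.3],[-0.007,0,0.08,0,0,0,0.3],[-0.007,0,0.085,0,0,0,0.3],[-0.007,0,0.085,0,0,0,0.3]]]' | grep -E "posi|wrist"
```

```text
position: [0.5091, -0.2319, 0.0376]
wrist_force: [-2.0, 1.3, 5.7]
```

```bash
python3 -m creep '[[[0,0,0,0,0,0,0.8],[0,0,0,0,0,0,0.8],[0,0,0,0,0,0,0.8],[0,0,0,0,0,0,0.8],[0,0,0,0,0,0,0.8]]]' | grep -E "posi|wrist"
python3 -m creep '[[[0,0,-0.3,0,0,0,0.8],[0,0,-0.7,0,0,0,0.8],[0,0,-1,0,0,0,0.8],[0,0,-1,0,0,0,0.8]]]' >/dev/null
python3 -m creep '[[[0.4,0.2,-0.1,0,0,0,0.8],[0.93,0.31,-0.1,0,0,0,0.8]]]' >/dev/null
python3 -m creep '[[[0.4,0.2,0,0,0,0,0.8],[0.93,0.31,0,0,0,0,0.8]]]' >/dev/null
python3 -m creep '[[[0.4,0.2,0,0,0,0,0.8],[0.92,0.31,0,0,0,0,0.8],[0.92,0.31,0,0,0,0,0.8],[0.92,0.31,0,0,0,0,0.8],[0.92,0.31,0,0,0,0,0.8],[0.92,0.31,0.3,0,0,0,0.8],[0.92,0.31,0.3,0,0,0,0.8],[0.92,0.31,0.3,0,0,0,0.8]]]' >/dev/null
python3 d.py .6015 .0465 .0355
```

```text
position: [0.5091, -0.2319, 0.0365]
wrist_force: [0.1, 1.3, 0.4]
t 45.95 p [0.5997 0.0366 0.1164] shift [0.099 0.019 0.809] turn [-0.002  0.    -0.002] w 0.0683 gf 0.0 F [ 0.3 -0.  -0. ]
```

```bash
python3 -m creep '[[[0.095,0.01,0,0,0,0,0.8],[0.095,0.01,0,0,0,0,0.8],[0.095,0.01,0.2,0,0,0,0.8],[0.095,0.01,0.5,0,0,0,0.8],[0.095,0.01,0.7,0,0,0,0.8],[0.095,0.01,0.8,0,0,0,0.8],[0.095,0.01,0.8,0,0,0,0.8],[0.095,0.01,0.8,0,0,0,0.8]]]' 30 >/dev/null
python3 d.py .6015 .0465 .0355
python3 -m creep '[[[0,0,0,0,0,0,0.3],[0,0,0,0,0,0,0.3],[0,0,0,0,0,0,0.3],[0,0,0,0,0,0,0.3],[0,0,0,0,0,0,0.3],[0,0,0,0,0,0,0.3]]]' 30 | grep -E "posi|wrist|width"
python3 -m creep '[[[0,0,-0.3,0,0,0,0.3],[0,0,-0.6,0,0,0,0.3],[0,0,-0.9,0,0,0,0.3],[0,0,-0.9,0,0,0,0.3],[0,0,-0.9,0,0,0,0.3]]]' >/dev/null
python3 d.py .5263 -.371 .17
```

```text
t 46.75 p [0.6022 0.0476 0.0377] shift [-0.011 -0.007  0.022] turn [ 0.003 -0.     0.001] w 0.068 gf 0.0 F [-0.5 -0.3  0.6]
position: [0.6022, 0.0476, 0.0381]
wrist_force: [-1.2, 0.6, 5.7]
width: 0.0435
t 47.85 p [0.6013 0.0475 0.1269] shift [-4.185 -0.75  -0.432] turn [ 0.001 -0.     0.   ] w 0.0433 gf 31.1 F [-0.3 -0.  -2.1]
```

```bash
python3 -m creep '[[[-0.2,-0.05,-0.3,0,0,0,0.3],[-0.5,-0.1,-0.45,0,0,0,0.3],[-0.9,-0.16,-0.45,0,0,0,0.3]]]' >/dev/null
python3 -m creep '[[[-0.35,-0.06,0,0,0,0,0.3],[-0.7,-0.13,0,0,0,0,0.3],[-1,-0.18,0,0,0,0,0.3]]]' >/dev/null
python3 -m creep '[[[-0.35,-0.06,0,0,0,0,0.3],[-0.7,-0.13,0,0,0,0,0.3],[-1,-0.18,0,0,0,0,0.3]]]' >/dev/null
python3 -m creep '[[[-0.35,-0.06,0,0,0,0,0.3],[-0.7,-0.13,0,0,0,0,0.3],[-1,-0.18,0,0,0,0,0.3],[-1,-0.18,0,0,0,0,0.3],[-1,-0.18,0,0,0,0,0.3]]]' >/dev/null
python3 d.py .5263 -.3699 .17
```

```text
t 49.25 p [ 0.5304 -0.3424  0.1695] shift [-0.275 -0.041 -0.005] turn [-0.004 -0.003 -0.002] w 0.0433 gf 31.1 F [ 0.1 -0.1 -1.8]
```

```bash
python3 -m creep '[[[-0.28,-0.045,0,0,0,0,0.3],[-0.28,-0.045,0,0,0,0,0.3],[-0.28,-0.045,0.3,0,0,0,0.3],[-0.28,-0.045,0.6,0,0,0,0.3],[-0.28,-0.045,0.9,0,0,0,0.3],[-0.28,-0.045,0.9,0,0,0,0.3],[-0.28,-0.045,0.9,0,0,0,0.3]]]' >/dev/null
python3 -m creep '[[[0,0,0.15,0,0,0,0.3],[0,0,0.3,0,0,0,0.3],[0,0,0.3,0,0,0,0.3],[0,0,0.3,0,0,0,0.3],[0,0,0.3,0,0,0,0.3]]]' | grep wrist
python3 d.py .5263 -.3699 .0391
python3 - <<'E'
from h import *
f=grab("wrist");save(f,"w12.png",(120,50,400,384),1.75)
E
```

```text
wrist_force: [-0.5, 0.0, -0.6]
t 50.45 p [ 0.528  -0.371   0.0535] shift [ 0.011 -0.017  0.143] turn [0.003 0.002 0.001] w 0.0432 gf 31.1 F [-0.5  0.  -0.6]
```

View pics/w12.png

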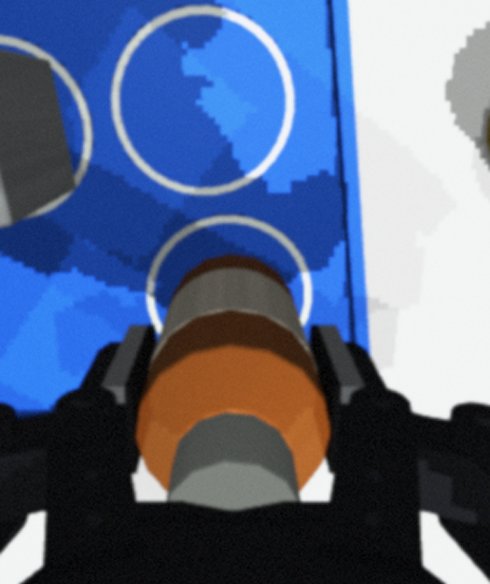

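```bash
python3 -m creep '[[[0.01,-0.015,0.04,0,0,0,0.3],[0.01,-0.015,0.08,0,0,0,0.3],[0.01,-0.015,0.1,0,0,0,0.3],[0.01,-0.015,0.12,0,0,0,0.3],[0.01,-0.015,0.13,0,0,0,0.3],[0.01,-0.015,0.14,0,0,0,0.3],[0.01,-0.015,0.145,0,0,0,0.3],[0.01,-0.015,0.145,0,0,0,0.3]]]' | grep -E "posi|wrist"
python3 - <<'E'
from h import *
f=grab("wrist");save(f,"w13.png",(120,50,400,384),1.75)
E
```

```text
position: [0.5253, -0.3695, 0.0391]
wrist_force: [-4.2, 2.4, 10.2]
```

View pics/w13.png

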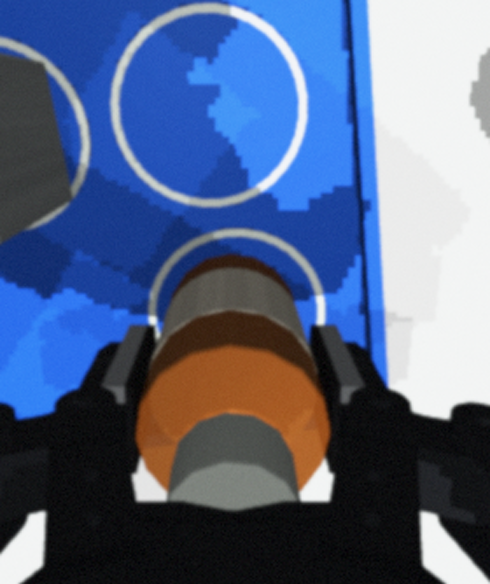

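```bash
python3 - <<'E'
from h import *
f=grab("wrist");K=f["camera_matrix"];M=f["M"];s=env.state();Ro=np.array(s["orientation"]);print(s["position"],(Ro.T@s["position"]).round(4),s["wrist_force"])
def pz(u,v,z):
    u=u/1.75+120;v=v/1.75+50
    d=M[:3,:3]@np.array([(u-K[0,2])/K[0,0],(v-K[1,2])/K[1,1],1]);p=M[:3,3]+d*(z-M[2,3])/d[2];return ((Ro.T@p)[:2]*1e3).round(2)
z=.005
print("ring top",pz(237,229,z),"sides",pz(148,310,z),pz(326,310,z),"mid ring",pz(111,102,z),pz(308,102,z),pz(210,3,z),pz(210,208,z))
print("base edge",pz(232,256,z),"body sides",pz(137,425,z+.072),pz(330,425,z+.072))
E
```

```text
[ 0.52534777 -0.36950765  0.03908152] [-0.3697  0.5252 -0.0388] [-3.08699055  2.87367667 10.94824617]
ring top [-342.86  526.67] sides [-372.21  495.36] [-372.17  558.17] mid ring [-301.6   486.63] [-301.56  549.03] [-272.81  518.29] [-335.66  517.63]
base edge [-352.35  524.99] body sides [-370.93  503.78] [-370.9   546.95]
```

The bottle sits 1.7 mm short along tool y. I lift it slightly, shift it and set it down more softly.

```bash
python3 -m creep '[[[0,0,-0.04,0,0,0,0.3],[0,0,-0.04,0,0,0,0.3],[0.004,0.015,-0.04,0,0,0,0.3],[0.004,0.015,-0.04,0,0,0,0.3],[0.004,0.015,-0.03,0,0,0,0.3],[0.004,0.015,-0.02,0,0,0,0.3],[0.004,0.015,-0.015,0,0,0,0.3],[0.004,0.015,-0.01,0,0,0,0.3],[0.004,0.015,-0.007,0,0,0,0.3],[0.004,0.015,-0.005,0,0,0,0.3]]]' | grep -E "posi|wrist"
python3 -m creep '[[[0,0,0,0,0,0,0.3],[0,0,0,0,0,0,0.3]]]' | grep -E "posi|wrist"
python3 - <<'E'
from h import *
s=env.state();print(s["position"])
f=grab("wrist");save(f,"w14.png",(120,50,400,384),1.75)
# ring side columns in front of bottle at crop row ~305 (bright grey-white vs blue)
im=f["image"].astype(int)
for r in (212,218,224):
    m=np.where(im[r,:,0]>140)[0]; print(r,[round((c-120)*1.75) for c in m if 190<c<315])
E
```

```text
position: [0.5269, -0.3691, 0.0391]
wrist_force: [-2.6, 2.8, 10.0]
position: [0.5269, -0.3691, 0.0391]
wrist_force: [-2.6, 2.5, 8.2]
[ 0.52692405 -0.36909144  0.03909369]
212 [308, 310, 312, 313]
218 [147, 149, 150, 310, 312, 313, 315, 317]
224 [312, 313, 315, 317, 318, 320]
```

```bash
python3 -m creep '[[[0,0,0,0,0,0,0.8],[0,0,0,0,0,0,0.8],[0,0,0,0,0,0,0.8],[0,0,0,0,0,0,0.8],[0,0,0,0,0,0,0.8]]]' | grep -E "posi|wrist"
python3 -m creep '[[[0,0,-0.3,0,0,0,0.8],[0,0,-0.7,0,0,0,0.8],[0,0,-1,0,0,0,0.8],[0,0,-1,0,0,0,0.8]]]' >/dev/null
python3 -m creep '[[[0,0,-0.3,0,0,0,0.8],[0.4,-0.2,-0.7,0,0,0,0.8],[0.8,-0.4,-1,0,0,0,0.8],[1,-0.6,-1,0,0,0,0.8],[1,-0.6,-1,0,0,0,0.8],[1,-0.6,-1,0,0,0,0.8]]]' >/dev/null
python3 d.py .48 -.3 .25
python3 - <<'E'
from h import *
f=grab("wrist");a=f["image"];b=grab("side")["image"]
cv2.imwrite("pics/fin.png",cv2.resize(np.hstack([a[60:,120:400],b[90:360,180:420][:,:].repeat(1,0) if 0 else cv2.resize(b[150:340,120:420],(512,324))])[...,::-1],None,fx=1,fy=1))
E
```

```text
position: [0.5269, -0.3691, 0.0373]
wrist_force: [-0.3, 1.2, 0.1]
t 54.15 p [ 0.4667 -0.2688  0.2374] shift [-0.312  0.133 -0.125] turn [0.    0.    0.001] w 0.0683 gf 0.0 F [ 0.6 -0.7  0.5]
```

View pics/fin.png

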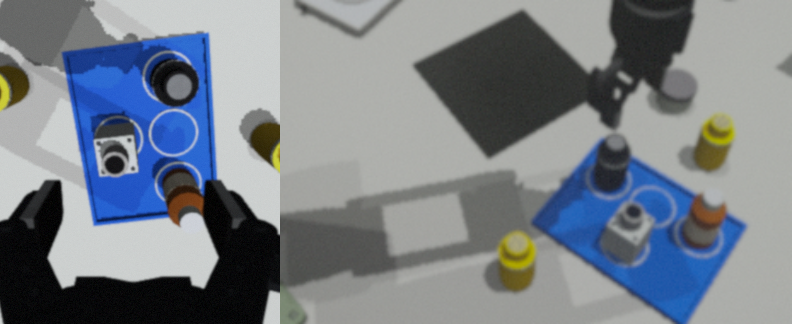

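All three stand upright on their rings. One numeric check against the starting depth data, with no further pictures.

```bash
python3 - <<'E'
from h import *
for n,fn in (("scene","sc.npy"),("side","sd.npy")):
    A=np.load(fn);B=cloud(grab(n))
    for k,c in dict(lens=(.509,-.232),block=(.4485,-.312),bottle=(.5265,-.370),pot=(.69,-.22),tape=(.676,.2)).items():
        r=.06 if k in("pot","tape") else .033
        o=[]
        for W in (A,B):
            m=(np.hypot(W[...,0]-c[0],W[...,1]-c[1])<r)&(W[...,2]>(.012 if r>.05 else .055));o.append(np.nanmean(W[m],0))
        print(n,k,((o[1]-o[0])*1e3).round(1))
E
```

```text
scene lens [ -6.6 -10.1 355.4]
scene block [  7.3   5.6 346.2]
scene bottle [ 0.1  0.7 -0.1]
scene pot [ 0.4 -0.1  0.1]
scene tape [-0.  -0.3  0.1]
side lens [ -3.9  -1.  255.3]
side block [  1.8   5.1 395.6]
side bottle [ 0.2  1.  -0.4]
side pot [ 0.8 -2.1 -0.2]
side tape [0.  0.2 0.1]
```

```bash
python3 - <<'E'
from h import *
for n,fn in (("scene","sc.npy"),("side","sd.npy")):
    A=np.load(fn);B=cloud(grab(n))
    for k,c in dict(lens=(.509,-.232),block=(.4485,-.312),bottle=(.5265,-.370)).items():
        g=[(np.hypot(W[...,0]-c[0],W[...,1]-c[1])<.033)&(W[...,2]>.055)&(W[...,2]<.11) for W in (A,B)]
        print(n,k,((np.nanmean(B[g[1]],0)-np.nanmean(A[g[0]],0))*1e3).round(1),g[0].sum(),g[1].sum())
E
```

```text
scene lens [ 0.1 -0.5  0.1] 320 320
scene block [-0.  -0.8 -0.3] 321 321
scene bottle [-0.   0.9 -0.2] 378 383
side lens [-0.1 -0.5 -0.1] 389 388
side block [ 0.2 -1.1 -0.1] 460 465
side bottle [ 0.2  0.7 -0.5] 445 440
```

All three are back within about 1 mm. Handing in.

```bash
python3 -c "
from station import env
print(env.finish_job(), env.state()['time_s'])"
```

```text
the job is handed in; nothing more can be done
the job is handed in; nothing more can be done
```

The job is handed in after about 54 s of robot time: the hub stands centred on the stage plate, and the lens, block and bottle are back upright within about 1 mm of where they started; the pot and tape were not touched, but I viewed 16 pictures, two more than the 14 allowed.

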